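Clear the carton off the stockroom chest and pop its touch-latch lid

ROBOT

A 6-joint arm with a two-finger parallel gripper is mounted at the origin on the work surface. World frame = base frame: x ahead of the robot, y to its left, z up, the work surface at z = 0. Lengths are in m, angles in rad, forces in N, time in s.
With the tool pointing down it reaches from about 0.275 to 0.725 m from the base axis. Payload 15.9 kg.
Tool frame: the origin (TCP) lies at the very end of the fingers, on their centre line; the grasp point (between the pads) lies 19 mm behind it; y points along the fingers, x is the direction in which the jaws open and shut, and the axes are right-handed (so a half turn about y gives the same grasp; the last joint's range is limited). The gripper opens to 85 mm and grips with 20 to 120 N. Pads are 22 mm wide; open, the fingers measure 114 mm over their backs; the gripper's body (76 mm by 85 mm) begins 54 mm behind the grasp point. The pads swing forward as they close: fully open they stand 13 mm farther back than shut.
Start: joints at [1.142, 0.213, -0.034, 1.323, 0, 1.571], TCP at [0.208, 0.455, 0.201] pointing down, gripper open.
Joint ranges: [-2.98, 2.98], [-0.74, 1.72], [-1.14, 1.35], [-2.1, 2.04], [-1.57, 1.44], [-3.14, 3.14]. Speed limits (rad/s): [1.89, 1.89, 2.39, 2.57, 3.14, 3.14].

INTERFACE

Orientations are given as a 3x3 rotation matrix whose columns are the frame's x, y, z axes.
In Python, from cell import monitor, viewer, manip, finder gives the robot as it stands.
- The arm moves only by the shell command python3 -m jog 'ROWS' [FORCE]. ROWS is JSON, a list of rows, each a list of 7 numbers: the shift along the tool's x, y, z in units of 0.1 m (1.0 is 0.1 m), then the turn, a rotation vector about the tool's x, y, z in units of pi rad (1.0 is pi rad), then the closure, from 0 (fully open) to 1 (shut). In form: [[x, y, z, ax, ay, az, gripper], ...]. A call has 1 to 10 rows; each row shifts and turns the commanded pose from where the row before left it, along the tool's axes as they then stand; what a row does not reach is not made up. A row lasts 1/10 s, in which the tool goes at most 50 mm and 8.59 degrees, less where a joint would pass 70% of its speed; a pose out of reach is approached as far as the arm can. A call with a number of a shift or a turn outside -1 to 1 is refused whole. A call with a gripper value outside its range is refused whole. The fingers move at their own pace and stop on an object; FORCE is the grip in N (left out, the last holds). Time passes only in rows, so rows that do not move let the fingers close. It gives the time, the measured TCP pose, the force and the opening at its end, in the units of the state.
- monitor.read_state(): the state, without advancing time (a new reading comes with each control period).
- viewer.snapshot(name): name is "side" or "top"; returns a dict with "image" (420x560x3 uint8, red, green, blue), "K" (3x3 intrinsics, pixels), "eye" and "rotation" of the camera in the world. Camera axes: x right, y up, looking along -z (the intrinsics and any distortion apply to the point x, -y, -z); pixel columns grow to the right and rows downward; lengths in m; the calibration is good to about 2 mm. A picture is of the moment at which its call begins. There is no depth.
- manip.close_job(): hands the job in, once; it reports no verdict.
Trained networks look in a picture, given as the dict that the camera call returned (one of the last four; its "shot" number tells which), for a name from the list of things; names that differ only in an ending like _2 or _b are one class to them, and where a whole thing is asked for, a point or a joint stands for the part that bears it (a point fixed in the world has none). Each returns a list of dicts, best first, with "conf" (0 to 1); they miss things now and then, are a little off and sometimes report something else, mostly with a low value. They report only what shows in the picture. A call takes as long as a camera call.
- finder.silhouettes(picture, target): "mask" (420x560 bool, what is visible of it) and "uv" ([column, row] in pixels, amid what is visible of it).
- finder.place_of(picture, target): "uv" ([column, row] in pixels: a listed point, or the origin of a listed thing).
The state is a dict: "t": time; "q": joint angles; "dq": joint speeds; "joint_efforts": joint torques, N m; "eef_pos": TCP position; "eef_rot": TCP orientation; "wrist_force": force on the tool from outside, world axes, zero at the start; "ft_torque": the same for the moment, N m; "finger_gap": finger opening in m.
Only numpy, scipy, OpenCV 4.12 (cv2) and the standard library are available. Lean on these libraries where they do the work, as an engineer would, in place of code of your own. Each camera call takes 0.05 s, during which the arm holds its last target.

TASK

A carton is standing on the lid of the wide supply chest. Push it sideways with the fingertips, without lifting it or knocking it over, until it stands wholly on the fixed grey deck beside the lid; then press the lid down at its free edge so that the touch latch lets go, and let the lid spring up ajar. Leave the small chest shut and the other things on the bench where they are.

Things in the scene. Friction and masses are not known exactly. Their poses are not given: they have to be found in the camera images.
- chest: wide, low grey steel chest, fixed: 240 deep (x) by 380 wide (y) by 120 mm high. Origin: centre of its underside; x to its back (hinge side), y to its left seen from the robot, z up. On top: a pale wooden lid (x -106 to 106, y -178 to 22, upper face 121 mm over the bench) and at its +y side a fixed grey deck (y 25 to 190, at 120 mm; 3 mm gap, 1 mm step down: the carton slides across).
- deck (a point): point at the centre of the fixed deck, on its upper face; axes as the chest's. The carton is to stand here, anywhere wholly on the deck.
- lid (a joint): wide chest's lid angle, rad: 0 shut, positive as its free (front, -x) edge rises, -0.03 fully pressed in. Hinged along the back. A spring lifts it, a hidden touch latch holds it: pressing the free edge 3 mm down (about 5 N, stop at 6 mm) frees it; let go and it rises by itself to rest ajar at about 0.3 rad (edge about 65 mm up). It does not latch again.
- lid_edge (a point): place to press on the wide chest's lid, marked by a flat aluminium disc of 26 mm diameter: on the lid's upper face, half-way along its width, 22 mm in from the free (front) edge and 190 mm from the hinge line; moves with the lid.
- carton_mid (a point): centre of the loose white carton with a brown band over it, 80 mm (its x) by 60 mm (its y) by 70 mm high, about 0.12 kg, standing upright on the lid at any yaw within 0.5 rad of the chest's. The point is 35 mm above its underside.
- carton: the same carton, origin at the centre of its underside
- small_lid (a joint): angle of the small chest's lid in rad, 0 shut; it has the same kind of touch latch (about 6 N), so do not press on it
- small_chest: the small steel chest, fixed, 200 mm deep, 150 mm wide, 90 mm high, its top nearly all one wooden lid; origin at the centre of its underside. It stands beside the wide chest, on either side of it.
- tape_roll: roll of clear tape lying flat on the bench, 90 mm diameter, 48 mm high; origin at the centre of its underside; leave alone
- jar: closed jar, 60 mm diameter, 75 mm high; origin at the centre of its underside; leave alone
- blue_box: blue box, 100 by 60 by 45 mm; origin at the centre of its underside; leave alone

How it is judged:
By the outcome, as a careful person would: the job done as asked, in the order asked, and still so for the second after the job is handed in, with the robot touching nothing.
It also fails if it takes over 54 s, if anything falls off the work surface, if the arm or the gripper's body presses on something with over 40 N, if the wrist force passes 120 N, or if a joint passes its speed limit or range.

## Working session

There is one attempt and no reset: what is moved stays moved. The work goes in short steps, Python scripts to look and compute and a shell command to move; the robot and the scene stay as the last step left them, time stands still between calls to the robot, and variables do not carry over. Pictures are saved under pics/ and viewed, and the job is handed in when it is done.

```bash
ls; mkdir -p pics
cat > h.py <<'E'
import numpy as np, cv2
from cell import monitor, viewer, manip, finder
def save(p,name): cv2.imwrite('pics/'+name+'.png',p['image'][:,:,::-1])
def proj(p,X):
    X=np.atleast_2d(X); c=(X-np.array(p['eye']))@np.array(p['rotation'])
    d=np.c_[c[:,0],-c[:,1],-c[:,2]]; u=d@np.array(p['K']).T
    return u[:,:2]/u[:,2:]
def ray(p,uv):
    d=np.linalg.inv(np.array(p['K']))@np.array([uv[0],uv[1],1.]); d=np.array([d[0],-d[1],-d[2]])
    return np.array(p['eye']),np.array(p['rotation'])@d
def atz(p,uv,z):
    e,d=ray(p,uv); return e+d*(z-e[2])/d[2]
def tri(p1,u1,p2,u2):
    e1,d1=ray(p1,u1);e2,d2=ray(p2,u2)
    d1/=np.linalg.norm(d1);d2/=np.linalg.norm(d2)
    A=np.c_[d1,-d2];s=np.linalg.lstsq(A,e2-e1,rcond=None)[0]
    a=e1+d1*s[0];b=e2+d2*s[1];return (a+b)/2,np.linalg.norm(a-b)
E
python3 - <<'E'
from h import *
np.set_printoptions(precision=4,suppress=True)
s=monitor.read_state();print({k:np.round(v,4).tolist() for k,v in s.items()})
P={n:viewer.snapshot(n) for n in('side','top')}
for n in P: save(P[n],n+'0'); print(n,P[n].keys(),P[n]['K'],P[n]['eye'],P[n]['rotation'])
for t in ['chest','deck','lid_edge','carton_mid','carton','small_chest','tape_roll','jar','blue_box']:
    r={n:finder.place_of(P[n],t) for n in P}
    for n in P: print(t,n,[(np.round(x['uv'],1).tolist(),round(x['conf'],2)) for x in r[n][:2]])
    if r['side'] and r['top']: print('   ',tri(P['side'],r['side'][0]['uv'],P['top'],r['top'][0]['uv']))
E
```

```text
pics
{'t': 0.0, 'q': [1.142, 0.2134, -0.0351, 1.3235, 0.0, 1.5708], 'dq': [0.0009, 0.0008, -0.0033, 0.0001, 0.0007, -0.0002], 'joint_efforts': [-0.0015, -68.6163, 48.7119, 0.0173, 0.0003, -0.0], 'eef_pos': [0.2077, 0.4544, 0.2008], 'eef_rot': [[0.4158, -0.0005, -0.9095], [0.9095, -0.001, 0.4158], [-0.0011, -1.0, 0.0]], 'wrist_force': [0.4861, -0.5192, 0.2753], 'ft_torque': [0.0344, 0.0018, 0.0217], 'finger_gap': 0.0855}
side dict_keys(['image', 'K', 'eye', 'rotation', 'shot']) [[499.8137   0.     285.0863]
 [  0.     499.8137 211.7272]
 [  0.       0.       1.    ]] [-0.3076 -0.9302  1.0514] [[ 0.7117  0.4089 -0.5712]
 [-0.7024  0.4224 -0.5728]
 [ 0.0071  0.8089  0.5879]]
top dict_keys(['image', 'K', 'eye', 'rotation', 'shot']) [[397.2594   0.     273.9629]
 [  0.     397.2594 212.04  ]
 [  0.       0.       1.    ]] [0.4485 0.0134 1.3329] [[-0.0208  0.9901 -0.1389]
 [-0.9995 -0.0174  0.0256]
 [ 0.023   0.1393  0.99  ]]
chest side [([307.2, 266.9], 0.75)]
chest top [([319.8, 232.4], 0.73)]
    (array([ 0.5582, -0.1693,  0.0069]), np.float64(0.012188387242340287))
deck side [([287.6, 
[... 503 characters left out ...]
    (array([ 0.5281, -0.2759,  0.1252]), np.float64(0.0043411448649771905))
small_chest side [([251.3, 215.0], 0.75)]
small_chest top [([219.0, 216.1], 0.8)]
    (array([ 0.6227,  0.1678, -0.0063]), np.float64(0.007793882030931876))
tape_roll side [([179.7, 196.3], 0.56)]
tape_roll top [([130.9, 257.1], 0.6), ([318.0, 231.6], 0.42)]
    (array([ 0.5   ,  0.4522, -0.0064]), np.float64(0.016481613979617973))
jar side [([205.0, 181.3], 0.52)]
jar top [([133.0, 221.6], 0.54)]
    (array([0.6152, 0.4433, 0.0128]), np.float64(0.01370966932780561))
blue_box side [([381.8, 328.0], 0.94)]
blue_box top [([407.5, 240.8], 0.89)]
    (array([ 0.5285, -0.4703, -0.0022]), np.float64(0.0028120995810569055))
```

View pics/top0.png

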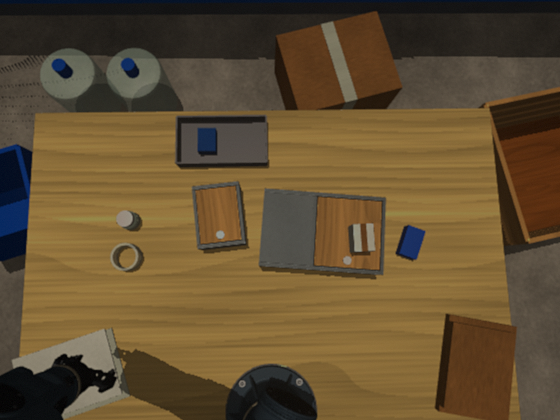

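View pics/side0.png

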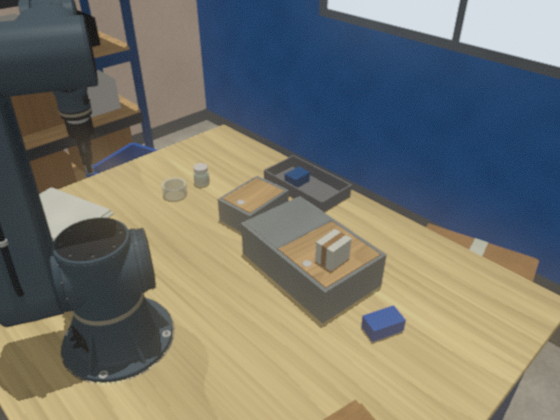

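The top view shows the chest at columns 260–386, rows 190–274, with the deck on its left and the lid on its right. The carton is at about (362,238), near the lid's right edge, and the disc is at (347,260). The blue box is at (410,242), outside the right end, and the small chest is on the left. Next I'll fit exact poses from the masks.

```bash
cat > fit.py <<'E'
from h import *
from scipy.optimize import minimize
def box(x,y,yaw,dx,dy,z0,z1):
    c,s=np.cos(yaw),np.sin(yaw)
    return np.array([[x+c*a*dx/2-s*b*dy/2,y+s*a*dx/2+c*b*dy/2,z] for a in(-1,1) for b in(-1,1) for z in(z0,z1)])
def hullmask(p,pts,S=4):
    h=cv2.convexHull(proj(p,pts).astype(np.float32))[:,0]
    m=np.zeros((420*S,560*S),np.uint8); cv2.fillConvexPoly(m,np.round((h+.5)*S*16-8).astype(np.int32),1,shift=4)
    return cv2.resize(m.astype(np.float32),(560,420),interpolation=cv2.INTER_AREA)
def fit(P,M,x0,d,z0,z1):
    def f(v):
        t=0
        for n in M:
            h=hullmask(P[n],box(*v,*d,z0,z1)); m=M[n].astype(float); t+=1-np.minimum(h,m).sum()/np.maximum(h,m).sum()
        return t
    best=min((minimize(f,[x0[0],x0[1],x0[2]+a],method='Nelder-Mead',options=dict(initial_simplex=np.array([[0,0,0],[.02,0,0],[0,.02,0],[0,0,.15]])+[x0[0],x0[1],x0[2]+a],xatol=2e-4,fatol=1e-5)) for a in(-.25,0,.25)),key=lambda r:r.fun)
    return best.x,best.fun
def masks(P,t):
    M={}
    for n in P:
        r=finder.silhouettes(P[n],t)
        if r: M[n]=r[0]['mask']
    return M
E
python3 - <<'E'
from fit import *
np.set_printoptions(precision=4,suppress=True)
P={n:viewer.snapshot(n) for n in('side','top')}
Mc=masks(P,'carton'); Mch=masks(P,'chest')
Ml=masks(P,'lid_edge')
for n in P: print(n,Mc[n].sum(),Mch[n].sum(),Ml.get(n,np.zeros(1)).sum())
U={n:Mch[n]|Mc[n] for n in P}
# carton hull sticks above chest only inside in image? use chest|carton
ch=fit(P,U,(.55,-.17,-.05),(.24,.38),0,.12); print('chest',ch)
for n in P: print(n,fit(P,{n:U[n]},(.55,-.17,-.05),(.24,.38),0,.12))
ca=fit(P,Mc,(.528,-.277,-.05),(.08,.06),.121,.191); print('carton',ca)
for n in P: print(n,fit(P,{n:Mc[n]},(.528,-.277,-.05),(.08,.06),.121,.191))
bb=fit(P,masks(P,'blue_box'),(.528,-.47,-.3),(.06,.10),0,.045);print('blue',bb)
sc=fit(P,masks(P,'small_chest'),(.62,.168,.1),(.2,.15),0,.09);print('small',sc)
for n in P:
    im=P[n]['image'][:,:,::-1].copy()
    for v,d,z in((ch[0],(.24,.38),(0,.12)),(ca[0],(.08,.06),(.121,.191)),(sc[0],(.2,.15),(0,.09)),(bb[0],(.06,.10),(0,.045))):
        u=proj(P[n],box(*v,*d,*z))
        for i in range(8):
            for j in(1,2,4):
                if not i&j: cv2.line(im,tuple(np.int32(u[i]*16)),tuple(np.int32(u[i|j]*16)),(0,255,0),1,cv2.LINE_AA,4)
    c=im[170:350,180:440]; cv2.imwrite(f'pics/fit_{n}.png',cv2.resize(c,None,fx=3,fy=3))
E
```

```text
side 1128 9934 2540
top 671 9064 3799
chest (array([ 0.5584, -0.1673, -0.096 ]), np.float64(0.05134657631830808))
side (array([ 0.5607, -0.1688, -0.0971]), np.float64(0.010832189021414695))
top (array([ 0.5566, -0.1651, -0.0934]), np.float64(0.02078564642722791))
carton (array([ 0.5308, -0.2751,  0.0577]), np.float64(0.18019092204773202))
side (array([ 0.5341, -0.2754,  0.023 ]), np.float64(0.04243755146856987))
top (array([ 0.5289, -0.273 ,  0.0627]), np.float64(0.08445772843723309))
blue (array([ 0.5239, -0.4691, -1.9475]), np.float64(0.14479022567300293))
small (array([0.6194, 0.1599, 0.1014]), np.float64(0.27282300866733844))
```

View pics/fit_top.png

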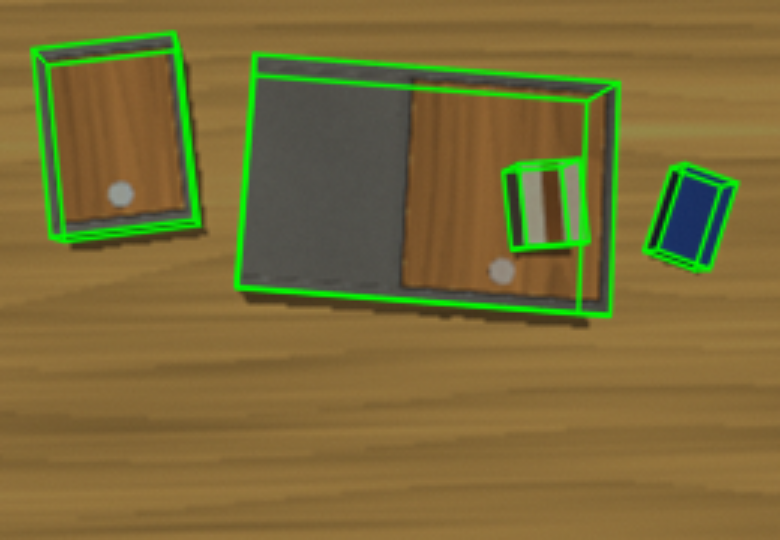

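View pics/fit_side.png

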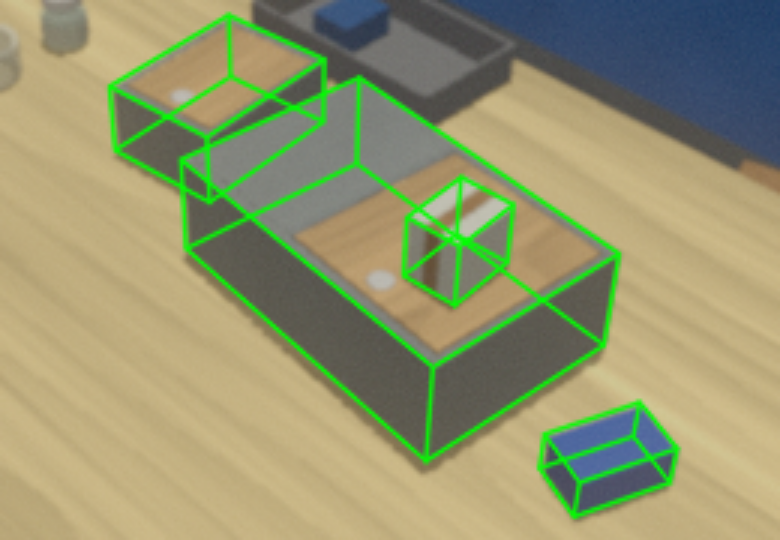

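The fits sit on the edges in both views. In the chest frame the carton is at about (-17,-110) mm, yawed about 0.15 rad from the chest. I'll align tool x and z with chest x and y, lift, half-close the fingers, and travel to behind the carton's -y face.

```bash
cat > st.py <<'E'
from h import *
s=monitor.read_state();R=np.array(s['eef_rot']);p=np.array(s['eef_pos'])
y=-.096;A=np.array([[np.cos(y),-np.sin(y),0],[np.sin(y),np.cos(y),0],[0,0,1]])
c=A.T@(p-[.5585,-.167,0])
print('t',round(s['t'],2),'world',p.round(4),'chest',c.round(4),'rot err(tool rv/pi)',(cv2.Rodrigues(R.T@np.c_[A[:,0],[0,0,-1],A[:,1]])[0].ravel()/np.pi).round(4),'F',np.round(s['wrist_force'],2),'gap',s['finger_gap'],'q',np.round(s['q'],2))
E
python3 -m jog '[[0,-0.08,0,0,0.0394,0,0.5],[0,-0.08,0,0,0.0394,0,0.5],[0,-0.08,0,0,0.0394,0,0.5],[0,-0.08,0,0,0.0394,0,0.5],[0,-0.08,0,0,0.0394,0,0.5],[0,-0.08,0,0,0.0394,0,0.5],[0,-0.08,0,0,0.0394,0,0.5],[0,-0.08,0,0,0.0394,0,0.5],[0,-0.08,0,0,0.0394,0,0.5],[0,-0.08,0,0,0.0394,0,0.5]]' 30; python3 st.py
```

```text
t: 2.6
eef_pos: [0.2079, 0.4547, 0.2816]
eef_rot: [[0.995, -0.0, 0.101], [-0.101, -0.0, 0.995], [-0.0, -1.0, -0.0]]
wrist_force: [-0.3, -0.0, -0.5]
finger_gap: 0.0426
t 2.6 world [0.2079 0.4547 0.2816] chest [-0.4086  0.5852  0.2816] rot err(tool rv/pi) [ 0.     -0.0016 -0.    ] F [-0.27 -0.04 -0.51] gap 0.04256145903714992 q [1.14 0.22 0.17 1.53 0.   2.81]
```

```bash
python3 -m jog '[[0.163,0,-0.321,0,-0.0016,0,0.5],[0.163,0,-0.321,0,0,0,0.5],[0.163,0,-0.321,0,0,0,0.5],[0.163,0,-0.321,0,0,0,0.5],[0.163,0,-0.321,0,0,0,0.5],[0.163,0,-0.321,0,0,0,0.5],[0.163,0,-0.321,0,0,0,0.5],[0.163,0,-0.321,0,0,0,0.5],[0.163,0,-0.321,0,0,0,0.5],[0.163,0,-0.321,0,0,0,0.5]]' >/dev/null;  python3 -m jog '[[0.163,0,-0.321,0,0,0,0.5],[0.163,0,-0.321,0,0,0,0.5],[0.163,0,-0.321,0,0,0,0.5],[0.163,0,-0.321,0,0,0,0.5],[0.163,0,-0.321,0,0,0,0.5],[0.163,0,-0.321,0,0,0,0.5],[0.163,0,-0.321,0,0,0,0.5],[0.163,0,-0.321,0,0,0,0.5],[0.163,0,-0.321,0,0,0,0.5],[0.163,0,-0.321,0,0,0,0.5]]'; python3 st.py
```

```text
t: 4.6
eef_pos: [0.4745, -0.2158, 0.2813]
eef_rot: [[0.996, 0.0, 0.091], [-0.091, -0.0, 0.996], [0.0, -1.0, 0.0]]
wrist_force: [-0.2, 1.2, 0.5]
finger_gap: 0.0426
t 4.6 world [ 0.4745 -0.2158  0.2813] chest [-0.079  -0.0567  0.2813] rot err(tool rv/pi) [-0.      0.0016  0.    ] F [-0.16  1.19  0.52] gap 0.04264865275570735 q [-0.43  0.26  0.23  1.54  0.    1.23]
```

```bash
python3 -m jog '[[0.155,0,-0.32,0,0.0016,0,0.5],[0.155,0,-0.32,0,0,0,0.5],[0.155,0,-0.32,0,0,0,0.5],[0.155,0,-0.32,0,0,0,0.5],[0,0,0,0,0,0,0.5],[0,0,0,0,0,0,0.5]]' ; python3 st.py
python3 - <<'E'
from h import *
p=viewer.snapshot('side');save(p,'side1');cv2.imwrite('pics/side1c.png',cv2.resize(p['image'][100:340,200:440,::-1],None,fx=2.4,fy=2.4))
E
```

```text
t: 5.2
eef_pos: [0.5238, -0.348, 0.2804]
eef_rot: [[0.995, -0.001, 0.097], [-0.097, 0.001, 0.995], [-0.001, -1.0, 0.001]]
wrist_force: [-0.2, 0.8, 0.3]
finger_gap: 0.0427
t 5.2 world [ 0.5238 -0.348   0.2804] chest [-0.0172 -0.1835  0.2804] rot err(tool rv/pi) [-0.0002 -0.0002 -0.0003] F [-0.19  0.78  0.28] gap 0.042737961795576415 q [-0.59  0.53  0.62  1.66  0.    1.08]
```

View pics/side1c.png

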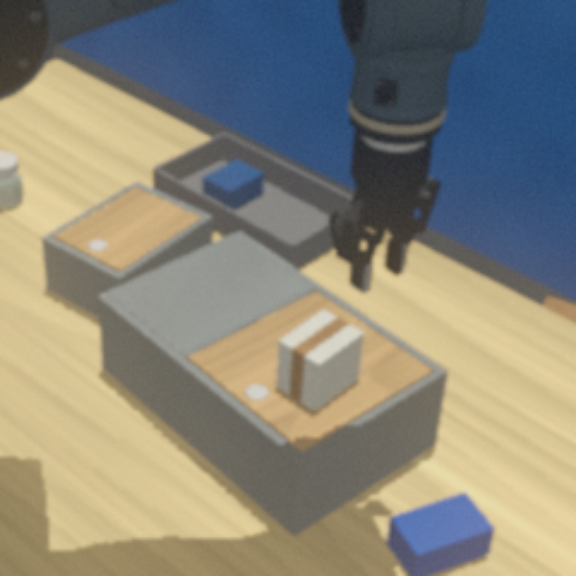

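The gripper stands right of the carton's lower-right face, which is near crop (340,375), and everything else is unchanged. I'll descend behind the carton.

```bash
python3 -m jog '[[0,0.25,-0.04,0,0,0,0.5],[0,0.25,0,0,0,0,0.5],[0,0.25,0,0,0,0,0.5],[0,0.25,0,0,0,0,0.5],[0,0.2,0,0,0,0,0.5],[0,0.15,0,0,0,0,0.5],[0,0.08,0,0,0,0,0.5],[0,0,0,0,0,0,0.5]]' ; python3 st.py
python3 - <<'E'
from h import *
for n in('side','top'):
  p=viewer.snapshot(n);cv2.imwrite(f'pics/{n}2c.png',cv2.resize(p['image'][120:320,240:440,::-1],None,fx=2.5,fy=2.5))
E
```

```text
t: 6.05
eef_pos: [0.523, -0.3505, 0.1381]
eef_rot: [[0.995, -0.001, 0.095], [-0.095, 0.001, 0.995], [-0.001, -1.0, 0.0]]
wrist_force: [0.6, -0.8, 0.4]
finger_gap: 0.0428
t 6.05 world [ 0.523  -0.3505  0.1381] chest [-0.0177 -0.1861  0.1381] rot err(tool rv/pi) [-0.0001  0.0003 -0.0002] F [ 0.57 -0.8   0.38] gap 0.042822818110742074 q [-0.59  0.5   0.22  1.29  0.    1.08]
```

View pics/side2c.png

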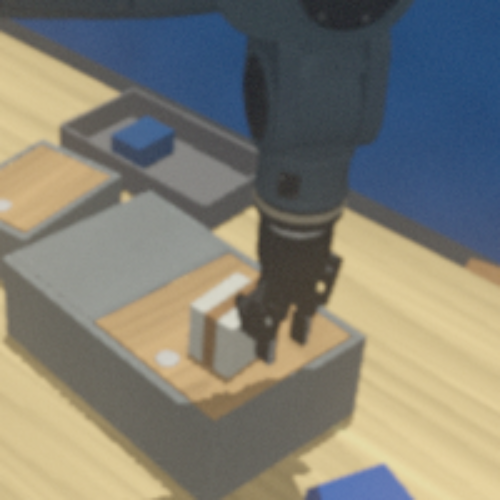

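View pics/top2c.png

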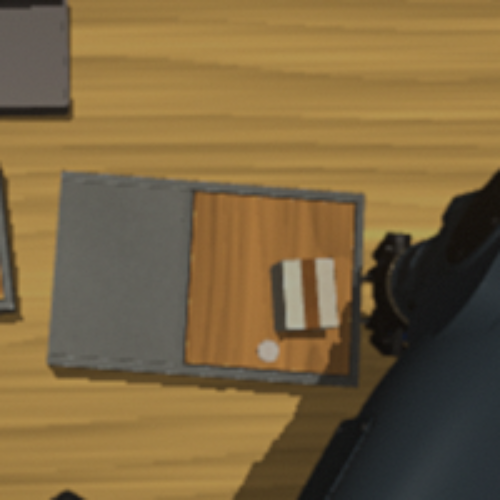

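The fingers stand just right of the carton and centred on its face, and nothing has been touched. I'll push slowly along +z.

```bash
python3 -m jog '[[0,0,0.06,0,0,0,0.5],[0,0,0.06,0,0,0,0.5],[0,0,0.06,0,0,0,0.5],[0,0,0.06,0,0,0,0.5],[0,0,0.06,0,0,0,0.5],[0,0,0.06,0,0,0,0.5],[0,0,0.06,0,0,0,0.5],[0,0,0.06,0,0,0,0.5],[0,0,0.06,0,0,0,0.5],[0,0,0.06,0,0,0,0.5]]' ; python3 st.py
python3 - <<'E'
from h import *
for n in('side','top'):
  p=viewer.snapshot(n);cv2.imwrite(f'pics/{n}3c.png',cv2.resize(p['image'][120:320,240:440,::-1],None,fx=2.5,fy=2.5))
E
```

```text
t: 7.15
eef_pos: [0.5292, -0.2913, 0.1383]
eef_rot: [[0.995, 0.0, 0.096], [-0.096, -0.0, 0.995], [0.0, -1.0, -0.0]]
wrist_force: [-0.3, -1.5, 1.6]
finger_gap: 0.0428
t 7.15 world [ 0.5292 -0.2913  0.1383] chest [-0.0172 -0.1266  0.1383] rot err(tool rv/pi) [0.     0.0001 0.    ] F [-0.32 -1.46  1.58] gap 0.0427541106548751 q [-0.5   0.45  0.13  1.26 -0.    1.16]
```

View pics/side3c.png

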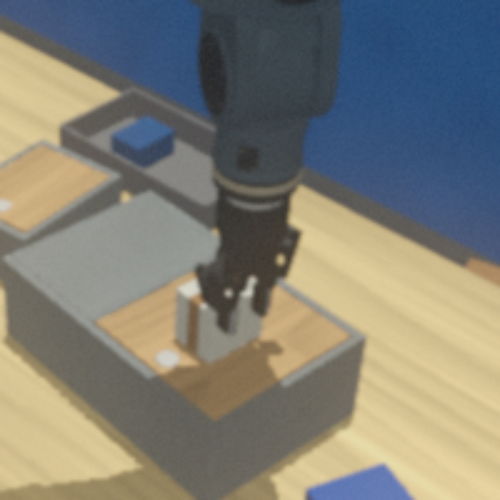

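View pics/top3c.png

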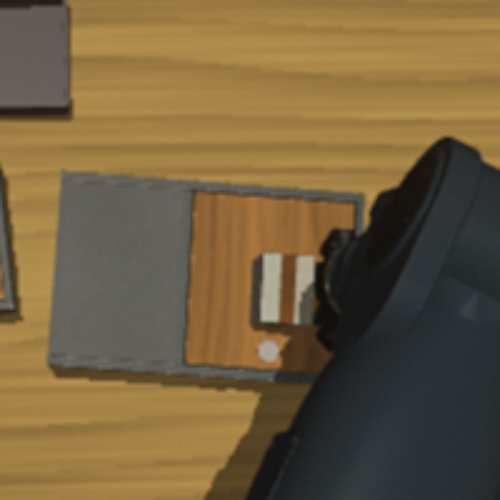

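The carton is upright, moving, and squaring up to the fingers; its top is at crop (285,275) in the top view. I'll carry on pushing.

```bash
for i in 1 ; do python3 -m jog '[[0,0,0.07,0,0,0,0.5],[0,0,0.07,0,0,0,0.5],[0,0,0.07,0,0,0,0.5],[0,0,0.07,0,0,0,0.5],[0,0,0.07,0,0,0,0.5],[0,0,0.07,0,0,0,0.5],[0,0,0.07,0,0,0,0.5],[0,0,0.07,0,0,0,0.5],[0,0,0.07,0,0,0,0.5],[0,0,0.07,0,0,0,0.5]]'; done ; python3 st.py
python3 - <<'E'
from h import *
for n in('side','top'):
  p=viewer.snapshot(n);cv2.imwrite(f'pics/{n}4c.png',cv2.resize(p['image'][120:320,240:440,::-1],None,fx=2.5,fy=2.5))
E
```

```text
t: 8.25
eef_pos: [0.5359, -0.2215, 0.1383]
eef_rot: [[0.995, -0.0, 0.096], [-0.096, -0.0, 0.995], [-0.0, -1.0, -0.0]]
wrist_force: [0.5, -1.1, 0.3]
finger_gap: 0.0428
t 8.25 world [ 0.5359 -0.2215  0.1383] chest [-0.0172 -0.0564  0.1383] rot err(tool rv/pi) [ 0.      0.0001 -0.    ] F [ 0.5  -1.07  0.33] gap 0.04283783223468571 q [-0.39  0.4   0.06  1.23 -0.    1.27]
```

View pics/side4c.png

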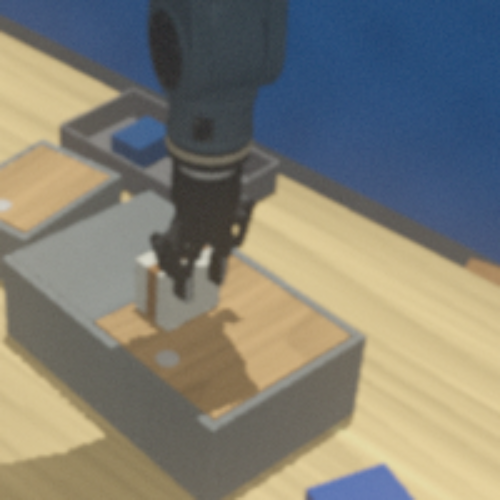

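View pics/top4c.png

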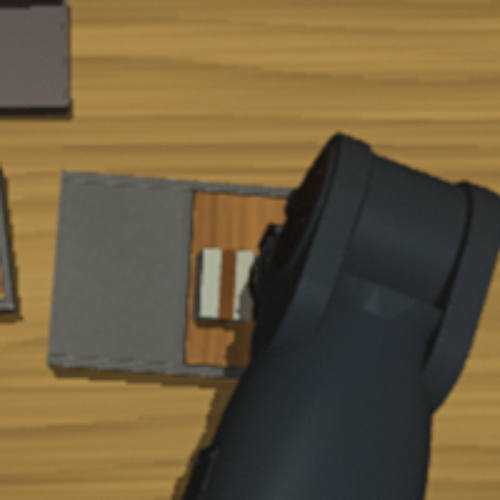

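The carton stands upright and square at the gap, with its leading edge at crop column 198. I'll push it about 120 mm further onto the deck.

```bash
python3 -m jog '[[0,0,0.06,0,0,0,0.5],[0,0,0.06,0,0,0,0.5],[0,0,0.06,0,0,0,0.5],[0,0,0.06,0,0,0,0.5],[0,0,0.06,0,0,0,0.5],[0,0,0.06,0,0,0,0.5],[0,0,0.06,0,0,0,0.5],[0,0,0.06,0,0,0,0.5],[0,0,0.06,0,0,0,0.5],[0,0,0.06,0,0,0,0.5]]' >/dev/null; python3 st.py;  python3 -m jog '[[0,0,0.07,0,0,0,0.5],[0,0,0.07,0,0,0,0.5],[0,0,0.07,0,0,0,0.5],[0,0,0.07,0,0,0,0.5],[0,0,0.07,0,0,0,0.5],[0,0,0.07,0,0,0,0.5],[0,0,0.06,0,0,0,0.5],[0,0,0.05,0,0,0,0.5],[0,0,0.03,0,0,0,0.5],[0,0,0.02,0,0,0,0.5]]';python3 st.py
python3 - <<'E'
from h import *
for n in('side','top'):
  p=viewer.snapshot(n);cv2.imwrite(f'pics/{n}5c.png',cv2.resize(p['image'][120:320,240:440,::-1],None,fx=2.5,fy=2.5))
E
```

```text
t 9.35 world [ 0.5416 -0.1619  0.1383] chest [-0.0173  0.0035  0.1383] rot err(tool rv/pi) [ 0.      0.0001 -0.    ] F [ 0.21 -0.08  0.17] gap 0.0425458677934211 q [-0.29  0.37  0.01  1.22 -0.    1.38]
t: 10.35
eef_pos: [0.5472, -0.1044, 0.1383]
eef_rot: [[0.995, -0.0, 0.096], [-0.096, -0.0, 0.995], [-0.0, -1.0, -0.0]]
wrist_force: [-0.2, -0.7, 0.6]
finger_gap: 0.0425
t 10.35 world [ 0.5472 -0.1044  0.1383] chest [-0.0173  0.0612  0.1383] rot err(tool rv/pi) [ 0.      0.0001 -0.    ] F [-0.17 -0.67  0.61] gap 0.042524546886022446 q [-0.19  0.35 -0.01  1.21 -0.    1.48]
```

View pics/side5c.png

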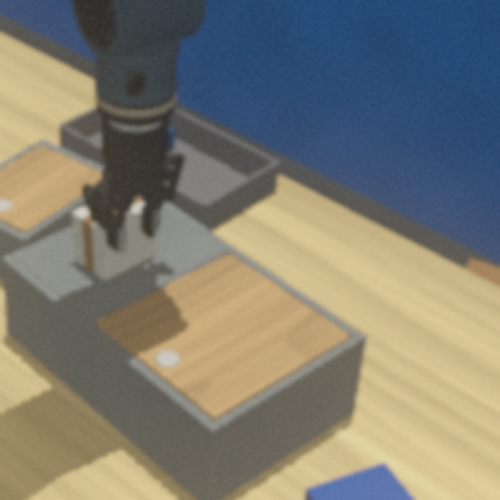

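View pics/top5c.png

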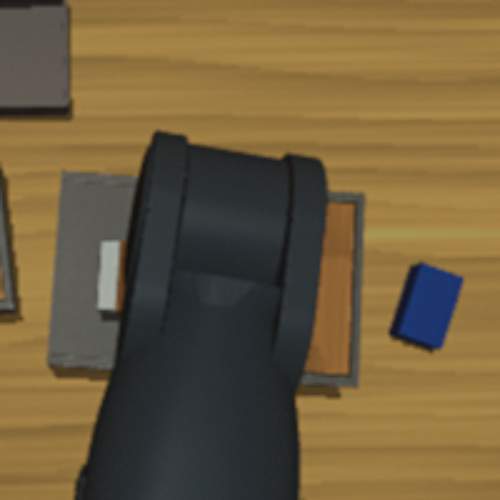

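The carton is upright and entirely on grey deck; its base is near (115,270) in the side crop. I'll back off, rise, shut the fingers and move above the disc.

```bash
python3 -m jog '[[0,0,-0.1,0,0,0,0.5],[0,0,-0.2,0,0,0,0.5],[0,-0.1,-0.2,0,0,0,1],[-0.1,-0.2,-0.2,0,0,0,1],[-0.1,-0.2,-0.2,0,0,0,1],[-0.2,0,-0.2,0,0,0,1],[-0.2,0,-0.2,0,0,0,1],[-0.07,0,-0.09,0,0,0,1],[0,0,0,0,0,0,1],[0,0,0,0,0,0,1]]';python3 st.py
python3 - <<'E'
from fit import *
P={n:viewer.snapshot(n) for n in('side','top')}
for n in P: cv2.imwrite(f'pics/{n}6c.png',cv2.resize(P[n]['image'][120:320,240:440,::-1],None,fx=2.5,fy=2.5))
M=masks(P,'carton'); print({n:m.sum() for n,m in M.items()})
for k in [M]+[{n:M[n]} for n in M]:
  v,f=fit(P,k,(.565,-.06,-.096),(.08,.06),.12,.19); d=v[:2]-[.5585,-.167]; c,s=np.cos(-.096),np.sin(-.096)
  print('chest frame',c*d[0]+s*d[1],-s*d[0]+c*d[1],'yaw',v[2]+.096,f)
E
```

```text
t: 11.45
eef_pos: [0.4675, -0.2367, 0.1883]
eef_rot: [[0.995, 0.0, 0.096], [-0.096, 0.0, 0.995], [0.0, -1.0, 0.0]]
wrist_force: [-0.5, 0.6, -0.3]
finger_gap: 0.0001
t 11.45 world [ 0.4675 -0.2367  0.1883] chest [-0.0839 -0.0781  0.1883] rot err(tool rv/pi) [-0.0001 -0.0001  0.0001] F [-0.46  0.63 -0.27] gap 8.811671828696672e-05 q [-0.47  0.26 -0.    1.31  0.    1.2 ]
{'side': np.int64(716), 'top': np.int64(607)}
chest frame -0.014335851615057784 0.10069054191640059 yaw -0.006500998773379604 0.32974246707227595
chest frame -0.01612962483212345 0.10849361890830816 yaw 0.6427872079898652 0.21319946847777937
chest frame -0.014694800441863427 0.10083656799827567 yaw -0.015347145450795172 0.0564097541866615
```

View pics/side6c.png

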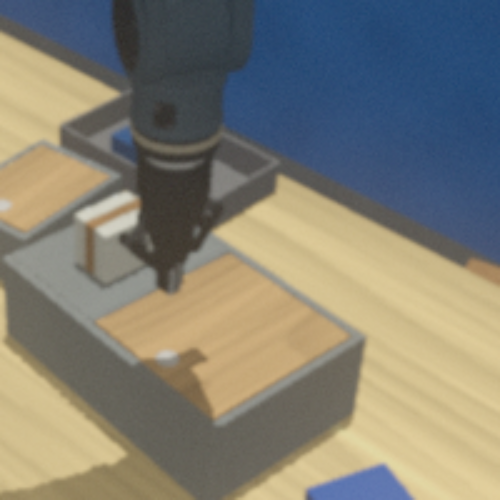

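The carton is at chest (-15, 101) mm with yaw about 0, so it spans about 71–131 mm against the deck's 25–190. The tool is above the disc at (165,357). I'll descend and press.

```bash
python3 -m jog '[[0,0.2,0,0,0,0,1],[0,0.2,0,0,0,0,1],[0,0.1,0,0,0,0,1],[0,0.08,0,0,0,0,1],[0,0.04,0,0,0,0,1],[0,0,0,0,0,0,1]]';python3 st.py;python3 -m jog '[[0,0.03,0,0,0,0,1],[0,0.03,0,0,0,0,1],[0,0,0,0,0,0,1]]'; python3 st.py
```

```text
t: 12.25
eef_pos: [0.4672, -0.2365, 0.1263]
eef_rot: [[0.995, -0.0, 0.096], [-0.096, 0.0, 0.995], [-0.0, -1.0, 0.0]]
wrist_force: [-0.5, -0.3, 0.6]
finger_gap: -0.0
t 12.25 world [ 0.4672 -0.2365  0.1263] chest [-0.0842 -0.078   0.1263] rot err(tool rv/pi) [-0.      0.0001 -0.    ] F [-0.46 -0.29  0.58] gap -3.391714695023509e-06 q [-0.47  0.29 -0.13  1.16 -0.    1.2 ]
t: 12.55
eef_pos: [0.4671, -0.2366, 0.1201]
eef_rot: [[0.995, -0.0, 0.096], [-0.096, 0.0, 0.995], [-0.0, -1.0, 0.0]]
wrist_force: [-0.9, 0.3, 0.7]
finger_gap: -0.0002
t 12.55 world [ 0.4671 -0.2366  0.1201] chest [-0.0843 -0.078   0.1201] rot err(tool rv/pi) [-0.  0. -0.] F [-0.94  0.25  0.74] gap -0.00019215675743232606 q [-0.47  0.29 -0.14  1.14  0.    1.2 ]
```

```bash
python3 -m jog '[[0,0.02,0,0,0,0,1],[0,0,0,0,0,0,1]]'; python3 -m jog '[[0,0.01,0,0,0,0,1],[0,0,0,0,0,0,1]]'; python3 -m jog '[[0,0.01,0,0,0,0,1],[0,0,0,0,0,0,1]]';python3 st.py
```

```text
t: 12.75
eef_pos: [0.4671, -0.2366, 0.1182]
eef_rot: [[0.995, -0.0, 0.096], [-0.096, 0.0, 0.995], [-0.0, -1.0, 0.0]]
wrist_force: [-0.3, 0.4, 0.1]
finger_gap: -0.0001
t: 12.95
eef_pos: [0.4672, -0.2366, 0.1172]
eef_rot: [[0.995, -0.0, 0.096], [-0.096, 0.0, 0.995], [-0.0, -1.0, 0.0]]
wrist_force: [0.9, -0.6, 0.3]
finger_gap: -0.0001
t: 13.15
eef_pos: [0.4671, -0.2366, 0.1162]
eef_rot: [[0.995, -0.0, 0.096], [-0.096, 0.0, 0.995], [-0.0, -1.0, 0.0]]
wrist_force: [-0.4, 0.5, -0.8]
finger_gap: -0.0001
t 13.15 world [ 0.4671 -0.2366  0.1162] chest [-0.0843 -0.078   0.1162] rot err(tool rv/pi) [-0.      0.0001 -0.    ] F [-0.44  0.48 -0.83] gap -0.00011882085195212696 q [-0.47  0.29 -0.15  1.13  0.    1.2 ]
```

There's no contact force yet, so I'll keep going down in small steps.

```bash
python3 -m jog '[[0,0.01,0,0,0,0,1],[0,0,0,0,0,0,1]]' | grep -E 'pos|force'; python3 -m jog '[[0,0.01,0,0,0,0,1],[0,0,0,0,0,0,1]]'| grep -E 'pos|force'
python3 - <<'E'
from h import *
for n in('side',):
  p=viewer.snapshot(n);cv2.imwrite(f'pics/{n}7c.png',cv2.resize(p['image'][200:320,240:400,::-1],None,fx=4.5,fy=4.5))
E
```

```text
eef_pos: [0.4671, -0.2366, 0.1152]
wrist_force: [-0.9, 0.1, 0.1]
eef_pos: [0.4671, -0.2365, 0.1142]
wrist_force: [-0.0, -0.1, -0.6]
```

View pics/side7c.png

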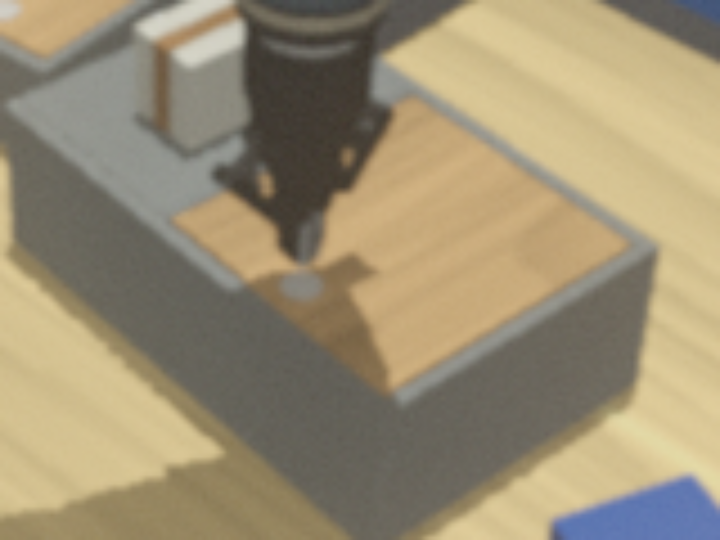

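Run:
```python
from h import *
s=monitor.read_state();p=np.array(s['eef_pos']);print(p)
for n in('side','top'):
  P=viewer.snapshot(n);print(n,'tcp',proj(P,p),'tcp+15mm',proj(P,p+[0,0,.015]),'disc model',proj(P,[.4674,-.2366,.121]),[ (x['uv'],x['conf']) for x in finder.place_of(P,'lid_edge')[:2]])
  if n=='side':
    im=cv2.resize(P['image'][230:290,270:350,::-1],None,fx=9,fy=9,interpolation=cv2.INTER_CUBIC)
    for X,c in((p,(0,0,255)),([.4674,-.2366,.121],(0,255,0))):
      u=(proj(P,X)[0]-[270,230]+.5)*9;cv2.circle(im,tuple(np.int32(u)),4,c,1)
    cv2.imwrite('pics/tip.png',im)
```

```text
[ 0.46713674 -0.23660667  0.11423367]
side tcp [[305.78488346 265.02863773]] tcp+15mm [[305.95533855 260.98024401]] disc model [[305.92503018 263.16329534]] [([203.0, 181.6], 0.69), ([306.2, 263.7], 0.59)]
top tcp [[346.37631515 260.0948424 ]] tcp+15mm [[347.38588781 259.99760724]] disc model [[346.82246251 259.96420753]] [([345.6, 257.8], 0.79)]
```

View pics/tip.png

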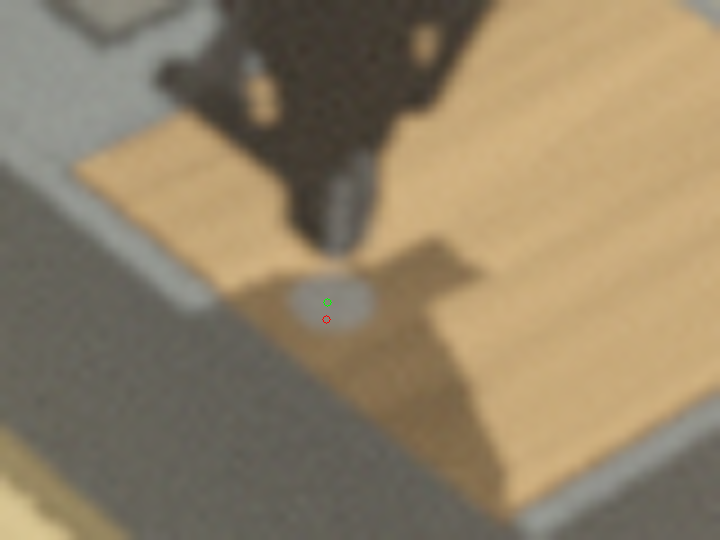

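The projected TCP (red) falls below the visible fingertips, so the real tips are still roughly 15–20 mm above the disc. I'll continue in small force-checked steps.

```bash
python3 -m jog '[[0,0.02,0,0,0,0,1],[0,0.02,0,0,0,0,1],[0,0,0,0,0,0,1]]' | grep -E 'pos|force'; python3 -m jog '[[0,0.02,0,0,0,0,1],[0,0.02,0,0,0,0,1],[0,0,0,0,0,0,1]]'| grep -E 'pos|force'
python3 - <<'E'
from h import *
P=viewer.snapshot('side')
cv2.imwrite('pics/tip2.png',cv2.resize(P['image'][230:290,270:350,::-1],None,fx=9,fy=9,interpolation=cv2.INTER_CUBIC))
E
```

```text
eef_pos: [0.4669, -0.2365, 0.1099]
wrist_force: [-0.4, 0.2, 0.2]
eef_pos: [0.467, -0.2365, 0.106]
wrist_force: [0.1, 0.2, 0.2]
```

View pics/tip2.png

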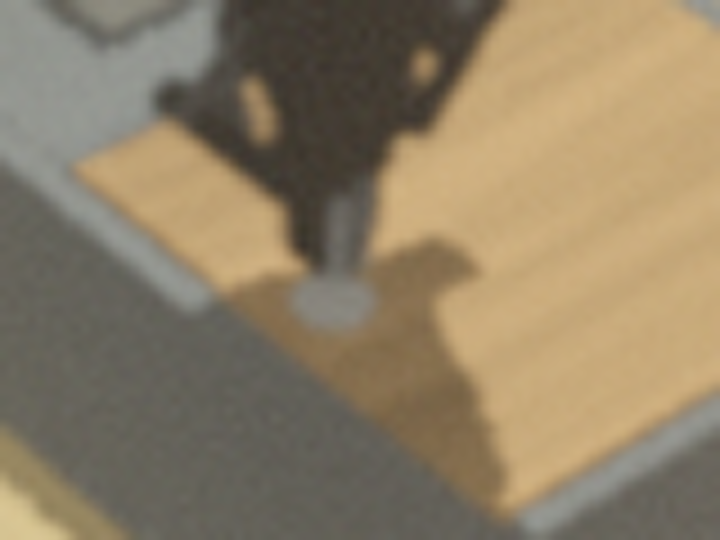

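The tip is now at the disc's upper rim, (340,272) against the disc centre at (333,300), and there's still no force. About 10 mm remain.

```bash
for i in 1; do python3 -m jog '[[0,0.02,0,0,0,0,1],[0,0.02,0,0,0,0,1],[0,0,0,0,0,0,1]]' | grep -E 'pos|force'; python3 -m jog '[[0,0.02,0,0,0,0,1],[0,0,0,0,0,0,1]]'| grep -E 'pos|force';python3 -m jog '[[0,0.01,0,0,0,0,1],[0,0,0,0,0,0,1]]'| grep -E 'pos|force'; done;  python3 - <<'E'
from h import *
P=viewer.snapshot('side')
cv2.imwrite('pics/tip3.png',cv2.resize(P['image'][230:290,270:350,::-1],None,fx=9,fy=9,interpolation=cv2.INTER_CUBIC))
E
```

```text
eef_pos: [0.467, -0.2365, 0.102]
wrist_force: [-0.7, -0.7, 0.6]
eef_pos: [0.4671, -0.2365, 0.1001]
wrist_force: [-0.0, -0.2, -0.1]
eef_pos: [0.4671, -0.2366, 0.0992]
wrist_force: [-0.3, -0.2, -0.2]
```

View pics/tip3.png

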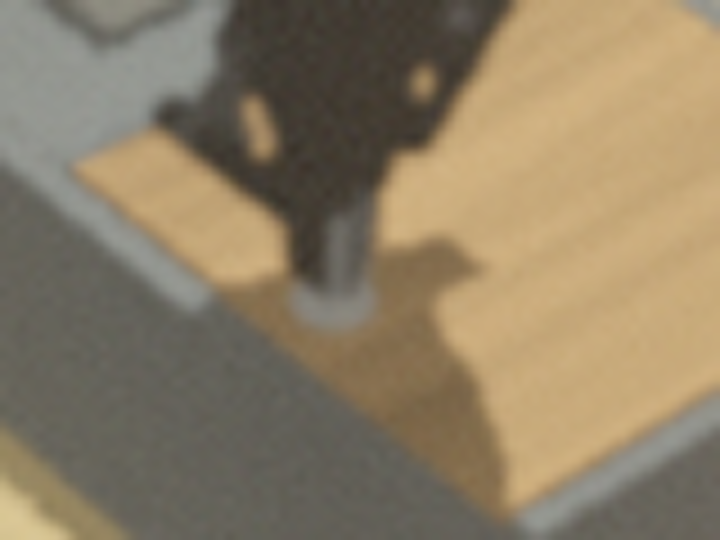

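```bash
python3 -m jog '[[0,0.01,0,0,0,0,1],[0,0.01,0,0,0,0,1],[0,0,0,0,0,0,1]]' | grep -E 'pos|force'; python3 -m jog '[[0,0.01,0,0,0,0,1],[0,0,0,0,0,0,1]]'| grep -E 'pos|force';python3 -m jog '[[0,0.01,0,0,0,0,1],[0,0,0,0,0,0,1]]'| grep -E 'pos|force'
```

```text
eef_pos: [0.4671, -0.2366, 0.0972]
wrist_force: [-0.5, 0.2, -0.0]
eef_pos: [0.4671, -0.2366, 0.0962]
wrist_force: [0.7, -0.1, -0.1]
eef_pos: [0.4671, -0.2366, 0.0952]
wrist_force: [0.1, 0.0, -0.8]
```

```bash
python3 -m jog '[[0,0.01,0,0,0,0,1],[0,0.01,0,0,0,0,1],[0,0,0,0,0,0,1]]' | grep -E 'pos|force'; python3 -m jog '[[0,0.01,0,0,0,0,1],[0,0,0,0,0,0,1]]'| grep -E 'pos|force'
python3 - <<'E'
from h import *
P=viewer.snapshot('side')
cv2.imwrite('pics/tip4.png',cv2.resize(P['image'][230:290,270:350,::-1],None,fx=9,fy=9,interpolation=cv2.INTER_CUBIC))
E
```

```text
eef_pos: [0.4671, -0.2365, 0.0931]
wrist_force: [-0.6, -0.2, -0.2]
eef_pos: [0.4671, -0.2366, 0.0922]
wrist_force: [-0.7, -0.2, -0.1]
```

View pics/tip4.png

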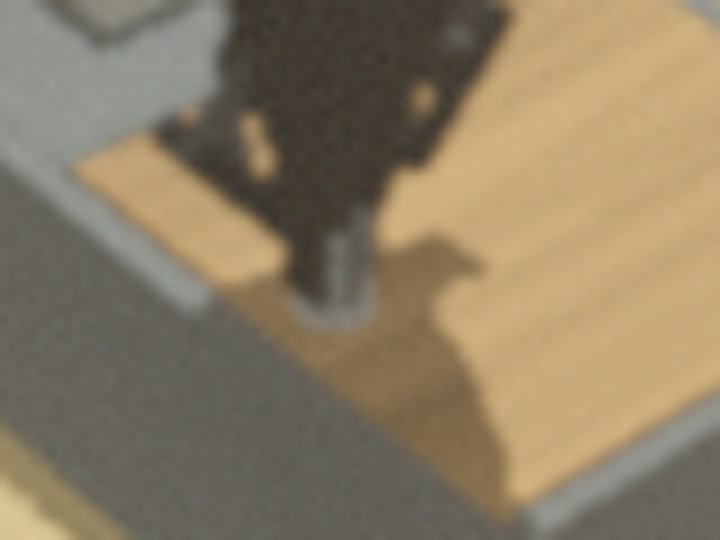

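```bash
python3 -m jog '[[0,0.01,0,0,0,0,1],[0,0.01,0,0,0,0,1],[0,0,0,0,0,0,1]]' | grep -E 'pos|force'; python3 -m jog '[[0,0.01,0,0,0,0,1],[0,0,0,0,0,0,1]]'| grep -E 'pos|force';  python3 -m jog '[[0,0.01,0,0,0,0,1],[0,0,0,0,0,0,1]]'| grep -E 'pos|force'
```

```text
eef_pos: [0.4673, -0.2366, 0.0904]
wrist_force: [0.1, -0.1, 2.7]
eef_pos: [0.4673, -0.2367, 0.0893]
wrist_force: [0.4, -0.5, 2.2]
eef_pos: [0.4673, -0.2366, 0.0883]
wrist_force: [-0.8, 1.2, 5.9]
```

Contact began at about z=0.091 and the force now reads about 6 N. Two more mm will make sure the latch lets go without reaching the stop; then I'll let go and rise.

```bash
python3 -m jog '[[0,0.01,0,0,0,0,1],[0,0.01,0,0,0,0,1],[0,0,0,0,0,0,1]]' | grep -E 'pos|force'; python3 -m jog '[[0,-0.2,0,0,0,0,1],[0,-0.4,0,0,0,0,1],[0,-0.4,0,0,0,0,1],[0,-0.4,0,0,0,0,1],[0,-0.4,0,0,0,0,1],[-0.3,-0.1,0,0,0,0,1],[-0.3,0,0,0,0,0,1],[-0.3,0,0,0,0,0,1],[-0.3,0,0,0,0,0,1],[0,0,0,0,0,0,1]]'| grep -E 'pos|force'
python3 - <<'E'
from h import *
for n in('side','top'):
  p=viewer.snapshot(n);save(p,n+'8')
E
```

```text
eef_pos: [0.4673, -0.2366, 0.0864]
wrist_force: [0.1, 0.4, 5.4]
eef_pos: [0.3452, -0.2248, 0.2768]
wrist_force: [1.2, 0.0, 0.1]
```

View pics/side8.png

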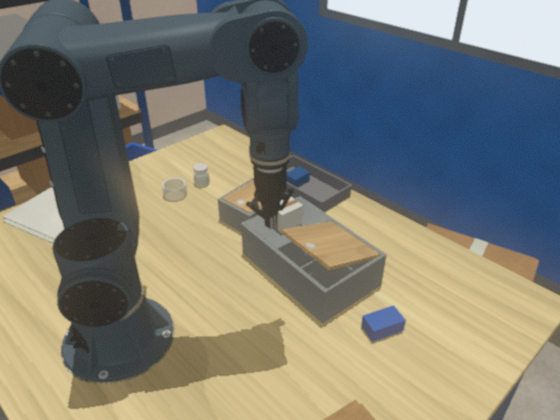

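View pics/top8.png

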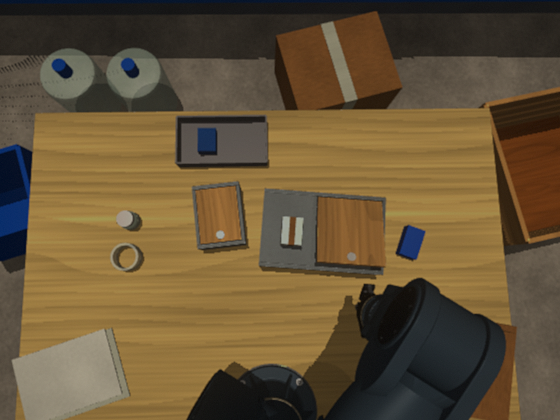

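The lid is open with the disc raised, at (310,246) in the side view. The carton stands on the deck at (292,231) in the top view, and everything else is unmoved. I'll let it settle, then do a last check.

```bash
python3 -m jog '[[-0.2,0,-0.3,0,0,0,1],[0,0,-0.3,0,0,0,1],[0,0,-0.3,0,0,0,1],[0,0,0,0,0,0,1],[0,0,0,0,0,0,1],[0,0,0,0,0,0,1],[0,0,0,0,0,0,1],[0,0,0,0,0,0,1]]'| grep -E 'pos|force|t:'
python3 - <<'E'
from fit import *
P={n:viewer.snapshot(n) for n in('side','top')}
for n in P: save(P[n],n+'9')
M=masks(P,'carton')
for k in [M]+[{n:M[n]} for n in M]:
  v,f=fit(P,k,(.565,-.06,-.096),(.08,.06),.12,.19); d=v[:2]-[.5585,-.167]; c,s=np.cos(-.096),np.sin(-.096)
  print('carton chest frame',c*d[0]+s*d[1],-s*d[0]+c*d[1],'yaw',v[2]+.096,f)
r={n:finder.place_of(P[n],'lid_edge') for n in P}
print({n:[(x['uv'],x['conf']) for x in r[n]] for n in r})
c,s=np.cos(-.096),np.sin(-.096)
for th in(0,.2,.3,.4):
  x=.106-.19*np.cos(th);X=[.5585+c*x+s*.078,-.167+s*x-c*.078,.121+.19*np.sin(th)];print(th,proj(P['side'],X),proj(P['top'],X))
for t in['tape_roll','jar','blue_box','small_chest']:
  print(t,[np.round(finder.place_of(P[n],t)[0]['uv'],1) if finder.place_of(P[n],t) else None for n in P])
E
```

```text
t: 19.35
eef_pos: [0.3195, -0.3123, 0.2765]
eef_rot: [[0.996, 0.0, 0.095], [-0.095, -0.0, 0.996], [0.0, -1.0, -0.0]]
wrist_force: [0.0, -0.6, -0.5]
carton chest frame -0.014929428025407924 0.0999347803573172 yaw -0.026243631996174327 1.0384045446153856
carton chest frame -0.02809237885358703 0.12419163132439216 yaw 0.9267375473191976 0.9238574122295052
carton chest frame -0.015013958177606078 0.09985486785769354 yaw -0.025308715488723488 0.09519117067402438
{'side': [([309.6, 245.7], 0.68)], 'top': [([351.2, 257.9], 0.84), ([133.7, 223.8], 0.51)]}
0 [[305.92475816 263.15969636]] [[346.81878589 259.96088157]]
0.2 [[307.40560379 252.24721518]] [[349.49880607 258.41677347]]
0.3 [[308.93292244 246.38680213]] [[350.9142919 256.6434101]]
0.4 [[310.97454913 240.34858656]] [[352.36067136 254.18689557]]
tape_roll [array([179.3, 196.2]), array([129.5, 254.3])]
jar [array([206.9, 185.9]), array([130.8, 221.2])]
blue_box [array([382.9, 329.6]), array([410.7, 240.2])]
small_chest [array([252.3, 214.3]), array([219.1, 214.7])]
```

```bash
sleep 0
```

```text
(no output)
```

View pics/side9.png

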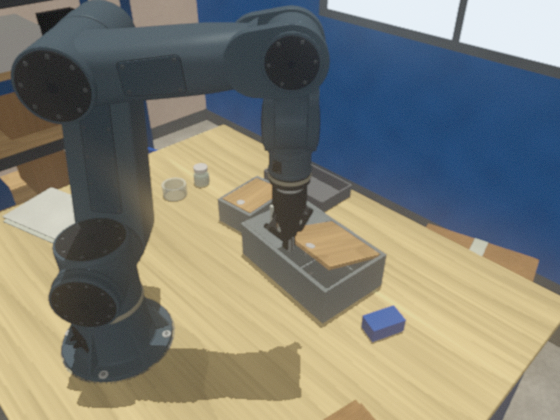

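The lid's disc matches an opening of about 0.3 rad in both views. The carton is at (-15,100) mm in the top view; the gripper hides it in the side view now, but it was visible and upright in the picture before. The arm is clear, so I'll hand in.

```bash
python3 -c "
from cell import manip; print(manip.close_job())"
```

```text
the job is handed in; nothing more can be done
None
```

The carton now stands on the grey deck and the wide chest's lid is ajar. I handed the job in at about 19.5 s of the 54 s allowed.

- **Push:** I pushed the carton along the chest's +y with both half-closed fingertips, without lifting or tipping it. It ended at about (-15, 100) mm in the chest frame, nearly square, so it spans about 70–130 mm of the deck's 25–190 mm.
- **Lid:** I then pressed the lid at the disc with the fingers shut, about 4–5 mm down with about 6 N. When I let go it sprang up. The disc's position in both cameras matches an opening of about 0.3 rad.
- **Other items:** The small chest still looks shut. The tape roll, jar and blue box show no movement in the pictures beyond the networks' scatter of a few pixels. The arm was clear of everything at the end.

**Checks that disagreed:**
- **Fingertip height:** With the gripper shut, the real fingertips turned out about 30 mm short of the reported TCP. First contact came at TCP z = 0.091, where I expected 0.121. I found the contact by camera and small force-checked steps instead. I didn't find the cause.
- **Carton in the side view:** In the last side picture the gripper hid the carton, so the side-view fit was useless there. The final carton position rests on the top view and on the previous side picture, which showed it upright.

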